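Spin-check an extractor fan and lower its guard

ROBOT

A 7-joint arm with a two-finger parallel gripper is mounted at the origin on the work surface. World frame = base frame: x ahead of the robot, y to its left, z up, the work surface at z = 0. Lengths are in m, angles in rad, forces in N, time in s.
With the tool pointing down it reaches from about 0.4 to 0.85 m from the base axis. Payload 4.5 kg.
Tool frame: the origin (TCP) lies on the centre line of the jaws, within the pads' length; the fingertips stand ahead of it and the grasp point (between the pads) lies 6 mm ahead of it (r.tcp_to_tips is the x of the fingertips in the tool frame, in m); x points along the fingers, y is the direction in which the jaws open and shut, and the axes are right-handed (so a half turn about x gives the same grasp; the last joint's range is limited). The gripper opens to 88 mm and grips with 3 to 60 N. Pads are 18 mm wide; open, the fingers measure 123 mm over their backs; the gripper's body (75 mm by 187 mm) begins 45 mm behind the grasp point.
Start: joints at [-1.282, 0.689, -0.195, 1.565, 0.157, 0.902, -0.215], TCP at [0.158, 0.605, 0.264] pointing down, gripper open.
Joint ranges: [-3.01, 3.01], [-0.46, 2.08], [-1.47, 1.51], [0.13, 2.56], [-1, 4.14], [0.04, 2.09], [-2.66, 2.66]. Speed limits (rad/s): [2.57, 2.57, 3.14, 3.14, 3.14, 3.14, 3.14].

INTERFACE

Orientations are given as a unit quaternion [x, y, z, w].
In Python, from plant import r gives the robot as it stands.
- The arm moves only by the tool play_rows, never from a script. Its argument "targets" is a list of rows, each a list of 3 entries, a list of its own where there are three numbers: the turn, a rotation vector about the world's x, y, z in rad, then the shift along the world's x, y, z in units of 40 mm (1.0 is 40 mm), then the closure in counts, from 0 (fully open) to 255 (shut). A call has 1 to 5 rows; each row shifts and turns the commanded pose from where the row before left it; what a row does not reach is not made up. A row lasts 1/10 s, in which the tool goes at most 50 mm and 8.59 degrees, less where a joint would pass 70% of its speed; a pose out of reach is approached as far as the arm can. A call is refused whole if a number of a shift passes 1 or a number of a turn 0.15, either way. A call with a gripper value outside its range is refused whole. The fingers move at their own pace and stop on an object; "newtons" is the grip in N (left out, the last holds). Time passes only in rows, so rows that do not move let the fingers close. It gives the time, the measured TCP pose, the force and the opening at its end, in the units of the state.
- r.get_state(): the state, without advancing time (a new reading comes with each control period).
- r.snapshot(name): name is "scene" or "top" or "wrist"; returns a dict with "color" (384x512x3 uint8, red, green, blue), "fx", "fy", "cx", "cy" (pixels), "cam_to_world" (4x4, takes a point from camera to world coordinates). Camera axes: x right, y up, looking along -z (the intrinsics and any distortion apply to the point x, -y, -z); pixel columns grow to the right and rows downward; lengths in m; the calibration is good to about 2 mm. A picture is of the moment at which its call begins. There is no depth.
- r.finish_job(): hands the job in, once; it reports no verdict.
The state is a dict: "clock": time; "q": joint angles; "qd": joint speeds; "joint_torque": joint torques, N m; "tool_pos": TCP position; "eef_rot": TCP orientation; "contact_force": force on the tool from outside, world axes, zero at the start; "moment": the same for the moment, N m; "opening": opening from 0.0 (shut) to 1.0 (fully open).
Only numpy, scipy, OpenCV 4.12 (cv2) and the standard library are available. Lean on these libraries where they do the work, as an engineer would, in place of code of your own. Each camera call takes 0.05 s, during which the arm holds its last target.

TASK

The small bench extractor fan has just been put back together: flick its impeller by hand, either way round, so that it coasts on its own, with your hand clear of the unit, well past one full turn. Then bring the open wire guard over and lower it gently onto its stops, without letting it drop, and let go. Leave the other things on the bench where they are.

Things in the scene. Friction and masses are not known exactly. Their poses are not given: they have to be found in the camera images.
- fan_unit: The extractor fan: grey square housing, 190 x 190 mm, 85 mm high, fixed to the bench, with a round well (156 mm across, floor 25 mm above the bench) open at the top. Origin: centre of its underside, on the bench; z up, on the impeller's axis. Hinge side is +y; the guard closes towards -y, where its handle then sticks out. A round outlet, 128 mm long from the axis, points to +x.
- impeller_hub (a point): Centre of the hub's top, on the axis, 75 mm above the bench; turns with the impeller, x and y axes along blades. Impeller: 144 mm across, 0.35 kg, dark disc carrying an aluminium hub 40 mm across and four flat radial blades 4 mm thick, 20 to 72 mm off the axis, from 41 mm (disc's top) to 75 mm above the bench (10 mm below the rim). Turns freely; coasting, it loses some 0.6 rad/s each second.
- impeller (a joint): Angle of the impeller in the housing, rad, growing counter-clockwise seen from above and counting on past full turns. It starts between -0.3 and 0.3. The blades point at this angle plus 0, 90, 180 and 270 degrees from the housing's +x axis.
- guard (a joint): Opening angle of the wire guard, rad: 0 is closed, lying level on its rubber stops on the housing; about 1.57 is upright; 1.9 is fully open. It starts standing open, at 1.6 to 1.85. A little hinge friction keeps it standing near upright; let go below about 1.2 it falls shut, too hard. The guard weighs about 0.3 kg.
- guard_bar (a point): Middle of the guard's handle: a round black bar, 12 mm thick, 108 mm long, parallel to the hinge (housing's x), 235 mm from the hinge line, 50 mm beyond the guard's frame edge, on two rods 50 mm either side of its middle; the 92 mm between the rods is free to grasp. Starts about 325 mm above the bench; with the guard closed, 90 mm above it and 140 mm to -y of the housing's centre.
- guard_hinge (a point): Middle of the guard's hinge line, on the housing's +y edge, 95 mm from its centre, 90 mm above the bench. The line runs along the housing's x. The guard is a square frame of steel wires, 180 mm long from the hinge, 180 mm wide and 7 mm thick.
- screwdriver_grip (a point): Bystander: a screwdriver, 180 mm long, lying on the robot's side of the fan; middle of its handle.
- jar: Bystander: a small jar, 44 mm across and 60 mm high, beyond the fan; centre of its underside.
- dish: Bystander: a steel dish of screws, 76 mm across and 22 mm high, beyond the fan; centre of its underside.
- flange: Bystander: a steel ring, 56 mm across and 14 mm high, beside the fan on its hinge side; centre of its underside.

How it is judged:
By the outcome, as a careful person would: the job done as asked, in the order asked, and still so for the second after the job is handed in, with the robot touching nothing.
It also fails if it takes over 53 s, if anything falls off the work surface, if the arm or the gripper's body presses on something with over 40 N, if the wrist force passes 120 N, or if a joint passes its speed limit or range.

## Working session

There is one attempt and no reset: what is moved stays moved. The work goes in short steps, Python scripts to look and compute and a tool call to move; the robot and the scene stay as the last step left them, time stands still between calls to the robot, and variables do not carry over. Pictures are saved under pics/ and viewed, and the job is handed in when it is done.

Besides the shell and the picture viewer there is one more tool, called after "Call:" in YAML: its name, and indented under it one key for each argument. play_rows: Moves the arm, as the interface text tells. Its arguments: {"type":"object","properties":{"targets":{"type":"array","items":{"type":"array"}},"newtons":{"type":"number"}},"required":["targets"]}

```bash
ls; mkdir -p pics; python3 - <<'E'
from plant import r
import cv2,numpy as np
s=r.get_state();print(s, r.tcp_to_tips)
for n in("scene","top","wrist"):
    d=r.snapshot(n);cv2.imwrite(f"pics/{n}0.png",d["color"][:,:,::-1]);print(n,d["fx"],d["fy"],d["cx"],d["cy"],[k for k in d]);print(np.round(d["cam_to_world"],4).tolist())
E
```

```text
pics
{'clock': 0.0, 'q': array([-1.28218211,  0.68995697, -0.19449574,  1.56634411,  0.15730826,
        0.90246925, -0.21506464]), 'qd': array([-1.03371240e-03,  1.04091428e-05, -1.09828936e-05,  2.00710442e-03,
       -6.47737068e-04,  8.36000125e-04, -8.05193194e-04]), 'joint_torque': array([ 1.16374567e-04, -5.27549458e+01, -1.26742378e+00, -1.53433675e+01,
       -5.27770375e-02,  6.35617573e-03,  1.69637415e-04]), 'tool_pos': array([0.15745023, 0.60424604, 0.26292636]), 'eef_rot': array([ 0.08917694,  0.70140879, -0.09043906,  0.70135153]), 'contact_force': array([-0.03631302, -0.30362062, -0.08267597]), 'moment': array([0.05744989, 0.0297729 , 0.01071509]), 'opening': 1.0024924121926457} 0.025
scene 403.7201049576074 403.7201049576074 249.33655778107763 191.2939534895721 ['color', 'fx', 'fy', 'cx', 'cy', 'cam_to_world']
[[-0.8576, -0.4413, 0.2641, 0.8032], [0.5143, -0.7437, 0.4271, 0.4256], [0.0079, 0.5021, 0.8648, 0.8143], [0.0, 0.0, 0.0, 1.0]]
top 431.2907139656372 431.2907139656372 251.73549626809324 188.40236754147256 ['color', 'fx', 'fy', 'cx', 'cy', 'cam_to_world']
[[-0.0276, 0.9976, -0.0636, 0.5458], [-0.9991, -0.0296, -0.0314, 0.0494], [-0.0332, 0.0626, 0.9975, 0.8332], [0.0, 0.0, 0.0, 1.0]]
wrist 341.63928852947873 341.63928852947873 257.9079473999568 196.5706532335741 ['color', 'fx', 'fy', 'cx', 'cy', 'cam_to_world']
[[0.252, -0.9266, -0.2792, 0.0866], [0.9677, 0.241, 0.0738, 0.6231], [-0.0011, -0.2888, 0.9574, 0.3841], [0.0, 0.0, 0.0, 1.0]]
```

View pics/scene0.png

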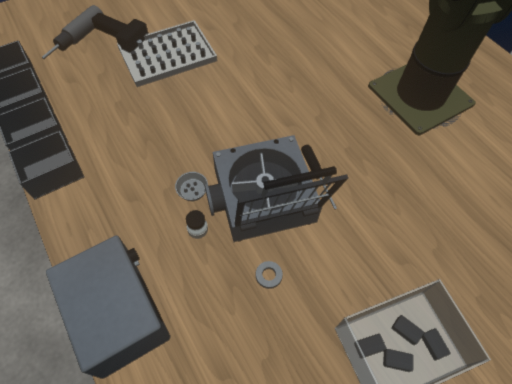

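View pics/top0.png

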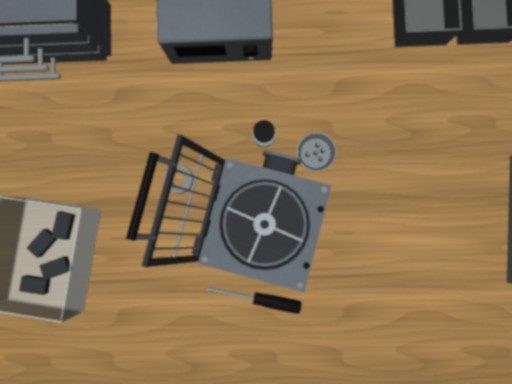

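View pics/wrist0.png

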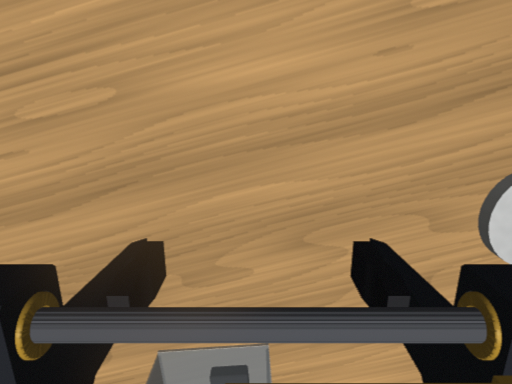

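The top view shows the housing with hub at about (264,224). The guard stands open on the left, with its bar from (153,155) to (131,238). The screwdriver is at (278,302), the jar at (263,132), the dish at (316,151), and the flange is behind the guard at (182,180). Next I'll measure these.

```bash
cat > h.py <<'E'
from plant import r
import cv2,numpy as np
def ray(d,u,v):
    T=np.array(d["cam_to_world"]);p=np.array([(u-d["cx"])/d["fx"],-(v-d["cy"])/d["fy"],-1.0])
    return T[:3,3],T[:3,:3]@p
def onz(d,u,v,z):
    o,k=ray(d,u,v);return o+k*(z-o[2])/k[2]
def proj(d,P):
    T=np.array(d["cam_to_world"]);p=T[:3,:3].T@(np.asarray(P)-T[:3,3]);return np.array([d["cx"]+d["fx"]*p[0]/-p[2],d["cy"]-d["fy"]*p[1]/-p[2]])
def tri(a,b):
    A=np.zeros((3,3));B=np.zeros(3)
    for o,k in(a,b):
        k=k/np.linalg.norm(k);M=np.eye(3)-np.outer(k,k);A+=M;B+=M@o
    return np.linalg.solve(A,B)
def big(d,box,s,name):
    u0,v0,u1,v1=box;cv2.imwrite(name,cv2.resize(d["color"][v0:v1,u0:u1,::-1],None,fx=s,fy=s,interpolation=cv2.INTER_CUBIC))
E
python3 - <<'E'
from h import *
d=r.snapshot("top");big(d,(120,110,345,310),3,"pics/top1.png")
d=r.snapshot("scene");big(d,(170,120,360,300),3,"pics/scene1.png")
E
```

```text
(no output)
```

View pics/top1.png

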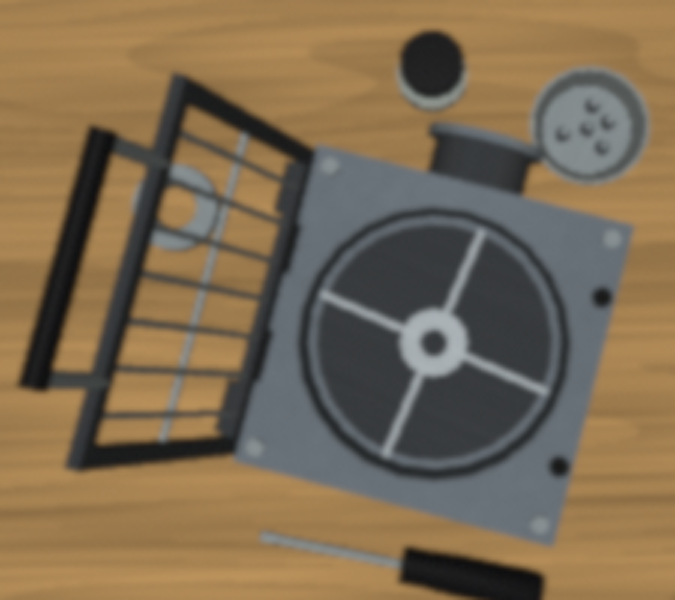

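View pics/scene1.png

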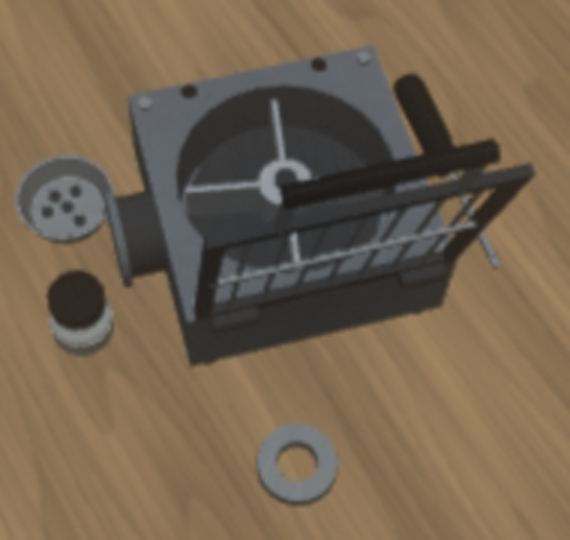

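```bash
cat > m.py <<'E'
from h import *
t=r.snapshot("top");s=r.snapshot("scene")
T=lambda u,v:(120+u/3-.33,110+v/3-.33)
S=lambda u,v:(170+u/3-.33,120+v/3-.33)
c=[onz(t,*T(*p),.085)[:2] for p in((317,147),(633,227),(552,546),(236,461))]
print(np.round(c,4),"ctr",np.mean(c,0))
hub=onz(t,*T(434,342),.075);print("hub",hub)
yv=(c[0]+c[3]-c[1]-c[2])/2;print(np.linalg.norm(yv),"yaw x axis",np.arctan2(yv[1],yv[0])-np.pi/2)
xv=(c[0]+c[1]-c[2]-c[3])/2;print(np.linalg.norm(xv),np.arctan2(xv[1],xv[0]))
for p in((482,232),(548,391),(387,456),(322,293)):
    b=onz(t,*T(*p),.075);e=b-hub;print("blade",np.linalg.norm(e),np.degrees(np.arctan2(e[1],e[0])))
for a,b in(((103,130),(284,192)),((33,385),(495,150)),((68,258),(389,171))):
    print("bar",tri(ray(t,*T(*a)),ray(s,*S(*b))))
print("jar",onz(t,*T(432,64),.06),"dish",onz(t,*T(590,126),.022),"flange",onz(s,*S(297,463),.014),"sd",onz(t,*T(475,575),.015), onz(t,*T(265,538),.01))
E
python3 m.py
```

```text
[[ 0.647   0.1177]
 [ 0.5948 -0.0637]
 [ 0.4144 -0.0108]
 [ 0.4666  0.1688]] ctr [0.53069471 0.05300534]
hub [0.53162812 0.05291161 0.075     ]
0.18794412772383431 yaw x axis -0.28167433619456084
0.18776086137782522 -0.280506289808435
blade 0.07024253985124015 -25.294617949488796
blade 0.07195298921920136 -114.76846263262328
blade 0.07156212379853455 155.87482786299253
blade 0.0716363979346328 64.86141101382464
bar [0.62600144 0.18197318 0.31935561]
bar [0.52369289 0.21268871 0.31677701]
bar [0.57502323 0.19710595 0.31768713]
jar [0.6985855  0.04926865 0.06      ] dish [ 0.66332676 -0.04883999  0.022     ] flange [0.62547734 0.21867717 0.014     ] sd [0.38529156 0.03193938 0.015     ] [0.41009276 0.16335415 0.01      ]
```

```bash
cat > k.py <<'E'
from h import *
from scipy.spatial.transform import Rotation as R
YAW=-.281;C=np.array([.531,.053]);X=np.array([np.cos(YAW),np.sin(YAW),0]);Y=np.array([-X[1],X[0],0])
def H(x,y,z): return np.array([C[0],C[1],0])+x*X+y*Y+np.array([0,0,z])
def tgt(sign): return R.from_matrix(np.column_stack([[0,0,-1],sign*Y,np.cross([0,0,-1],sign*Y)]))
def togo(P,sign=None):
    s=r.get_state();print("t",s["clock"],"pos",np.round(s["tool_pos"],4),"F",np.round(s["contact_force"],2),"open",round(s["opening"],3))
    d=(np.asarray(P)-s["tool_pos"])/.04;print("shift units",np.round(d,2))
    Rc=R.from_quat(s["eef_rot"])
    for sg in ([sign] if sign else [1,-1]):print("rot",sg,np.round((tgt(sg)*Rc.inv()).as_rotvec(),3))
    return s
E
python3 - <<'E'
from k import *
s=togo(H(-.032,-.042,.25));print(R.from_quat(s["eef_rot"]).as_matrix().round(3),np.round(s["q"],3))
E
```

```text
t 0.35 pos [0.1575 0.6047 0.2635] F [-0.26  0.37 -0.24] open 0.997
shift units [  8.28 -14.58  -0.34]
rot 1 [ 0.    -0.    -0.026]
rot -1 [0.000e+00 1.000e-03 3.115e+00]
[[-0.     0.252  0.968]
 [-0.     0.968 -0.252]
 [-1.    -0.     0.   ]] [-1.282  0.689 -0.195  1.566  0.157  0.902 -0.215]
```

Call:
play_rows:
  targets:
    - [[0,0,-0.026],[0.5,-1,0],255]
    - [[0,0,0],[0.5,-1,0],255]
    - [[0,0,0],[0.5,-1,0],255]
    - [[0,0,0],[0.5,-1,0],255]
    - [[0,0,0],[0.5,-1,0],255]
  newtons: 20

```text
clock: 0.85
tool_pos: [0.2582, 0.4033, 0.2639]
eef_rot: [0.099, 0.7, -0.099, 0.7]
contact_force: [0.8, -0.4, 0.2]
opening: 0.573
```

Call:
play_rows:
  targets:
    - [[0,0,0],[0.5,-1,0],255]
    - [[0,0,0],[0.5,-1,0],255]
    - [[0,0,0],[0.5,-1,0],255]
    - [[0,0,0],[0.7,-1,0],255]
    - [[0,0,0],[0.7,-1,0],255]

```text
clock: 1.35
tool_pos: [0.3743, 0.2034, 0.264]
eef_rot: [0.099, 0.7, -0.098, 0.7]
contact_force: [0.9, 0.6, -0.5]
opening: 0.119
```

Call:
play_rows:
  targets:
    - [[0,0,0],[0.7,-1,0],255]
    - [[0,0,0],[0.7,-1,0],255]
    - [[0,0,0],[0.7,-1,0],255]
    - [[0,0,0],[0.7,-1,0],255]
    - [[0,0,0],[0,0,0],255]

```text
clock: 1.85
tool_pos: [0.489, 0.0374, 0.2636]
eef_rot: [0.102, 0.698, -0.104, 0.701]
contact_force: [-0.6, -0.3, 0.1]
opening: 0.011
```

```bash
python3 - <<'E'
from k import *
togo(H(-.032,-.042,.12),1)
d=r.snapshot("wrist");cv2.imwrite("pics/w2.png",d["color"][:,:,::-1])
d=r.snapshot("top");big(d,(120,110,345,310),3,"pics/top2.png")
E
```

```text
t 1.85 pos [0.489  0.0374 0.2636] F [-0.63 -0.26  0.08] open 0.011
shift units [-0.01 -0.4  -3.59]
rot 1 [0.003 0.003 0.012]
```

View pics/w2.png

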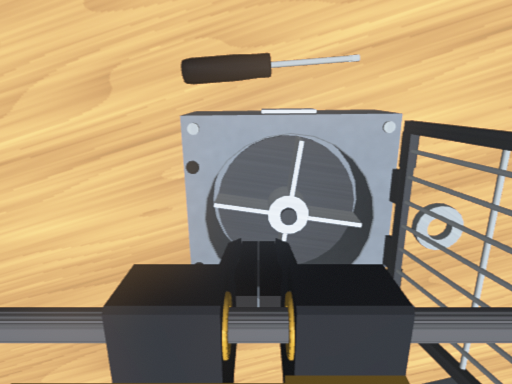

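The wrist view shows the housing, with blades in a cross around the hub at (289,214), and the closed fingers in line with the housing. I'll go down in two stages.

Call:
play_rows:
  targets:
    - [[0,0,0.012],[0,-0.4,-0.5],255]
    - [[0,0,0],[0,0,-1],255]
    - [[0,0,0],[0,0,-1],255]
    - [[0,0,0],[0,0,-0.8],255]
    - [[0,0,0],[0,0,0],255]

```text
clock: 2.45
tool_pos: [0.4825, 0.0309, 0.129]
eef_rot: [0.093, 0.704, -0.094, 0.698]
contact_force: [0.1, 0.1, 0.7]
opening: 0.004
```

```bash
python3 - <<'E'
from k import *
togo(H(-.032,-.042,.082),1)
d=r.snapshot("wrist");cv2.imwrite("pics/w3.png",d["color"][:,:,::-1])
d=r.snapshot("scene");big(d,(170,120,360,300),3,"pics/s3.png")
E
```

```text
t 2.45 pos [0.4825 0.0309 0.129 ] F [0.14 0.07 0.66] open 0.004
shift units [ 0.15 -0.23 -1.17]
rot 1 [-0.    -0.008 -0.016]
```

View pics/w3.png

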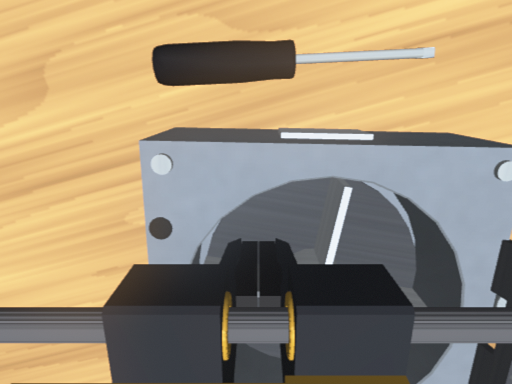

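View pics/s3.png

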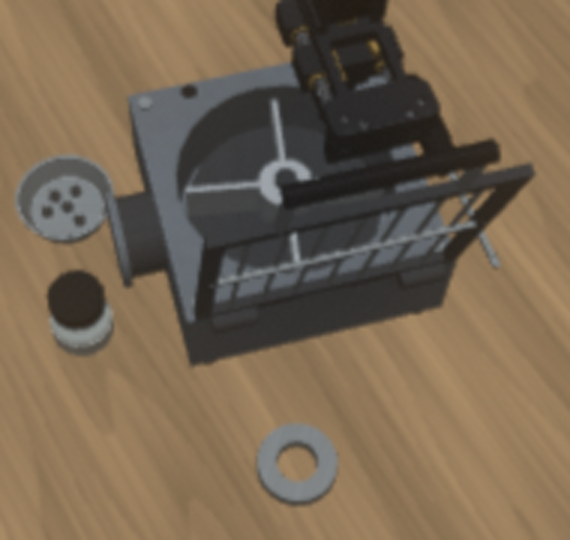

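The fingers are over the well between the blades. I'll correct the position, then go down.

Call:
play_rows:
  targets:
    - [[0,0,0],[0.1,-0.2,0],255]
    - [[0,0,0],[0,0,0],255]

```text
clock: 2.75
tool_pos: [0.4911, 0.0198, 0.1335]
eef_rot: [0.095, 0.699, -0.095, 0.702]
contact_force: [-0.6, -0.4, -0.7]
opening: 0.008
```

```bash
python3 - <<'E'
from k import *
togo(H(-.032,-.042,.082),1)
E
```

```text
t 2.75 pos [0.4911 0.0198 0.1335] F [-0.57 -0.4  -0.68] open 0.008
shift units [-0.06  0.04 -1.29]
rot 1 [ 0.     0.004 -0.011]
```

Call:
play_rows:
  targets:
    - [[0,0,0],[-0.05,0.04,-0.6],255]
    - [[0,0,0],[0,0,-0.6],255]
    - [[0,0,0],[0,0,0],255]

```text
clock: 3.05
tool_pos: [0.4869, 0.0222, 0.083]
eef_rot: [0.095, 0.701, -0.095, 0.7]
contact_force: [-0.6, -0.2, 0.3]
opening: -0.001
```

```bash
python3 - <<'E'
from k import *
togo(H(-.032,-.042,.082),1)
d=r.snapshot("scene");big(d,(170,120,360,300),3,"pics/s4.png")
E
```

```text
t 3.05 pos [0.4869 0.0222 0.083 ] F [-0.58 -0.2   0.35] open -0.001
shift units [ 0.04 -0.02 -0.02]
rot 1 [ 0.    -0.002 -0.012]
```

View pics/s4.png

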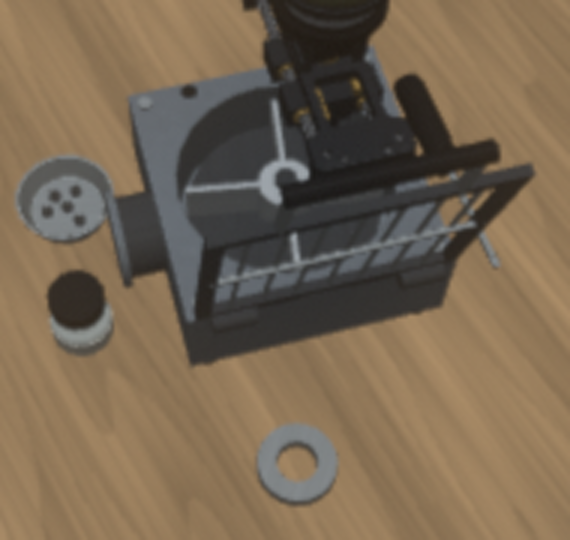

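The fingers are in the well with no contact. The blade pointing to -y, at (276,125), is just ahead of them. Now the flick.

Call:
play_rows:
  targets:
    - [[0,0,0],[0.36,-0.1,0],255]
    - [[0,0,0],[0.67,-0.19,0],255]
    - [[0,0,0],[0.3,-0.09,1],255]
    - [[0,0,0],[0,0,1],255]
    - [[0,0,0],[0,0,1],255]

```text
clock: 3.6
tool_pos: [0.5411, 0.0066, 0.207]
eef_rot: [0.095, 0.7, -0.095, 0.701]
contact_force: [0.5, 0.3, 0.0]
opening: 0.007
```

```bash
python3 - <<'E'
from k import *
for i in range(2):
    d=r.snapshot("top");print(r.get_state()["clock"]);big(d,(205,160,325,280),4,f"pics/f{i}.png")
a=[cv2.imread(f"pics/f{i}.png")[:,:390] for i in range(2)];cv2.imwrite("pics/f.png",np.hstack(a))
E
```

```text
3.65
3.7
```

View pics/f.png

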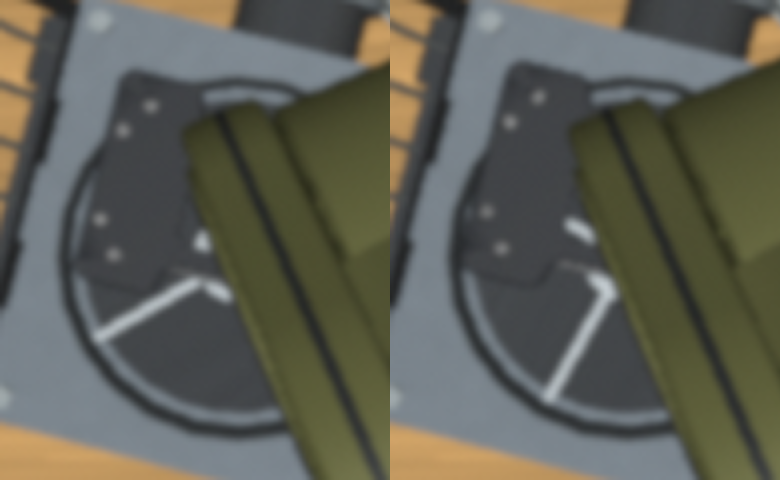

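The top views 0.05 s apart show a blade swinging counter-clockwise, from tip (95,338) to (548,400) in the right-hand frame. That is about 30° per 0.05 s, so roughly 10 rad/s. I'll rise clear and let it coast.

Call:
play_rows:
  targets:
    - [[0,0,0],[0,0,1],0]
    - [[0,0,0],[0,0,1],0]
    - [[0,0,0],[0,0,1],0]
    - [[0,0,0],[0,0,1],0]
    - [[0,0,0],[0,0,0.8],0]

```text
clock: 4.2
tool_pos: [0.5403, 0.0071, 0.3993]
eef_rot: [0.095, 0.7, -0.095, 0.702]
contact_force: [0.3, 0.0, -0.3]
opening: 0.432
```

Call:
play_rows:
  targets:
    - [[0,0,0],[0,0,0],0]
    - [[0,0,0],[0,0,0],0]
    - [[0,0,0],[0,0,0],0]

```text
clock: 4.5
tool_pos: [0.5397, 0.0069, 0.3949]
eef_rot: [0.094, 0.701, -0.095, 0.7]
contact_force: [0.4, -1.1, -0.3]
opening: 0.708
```

```bash
python3 - <<'E'
from k import *
togo([.575,.197,.40],1)
for i in range(2):
    d=r.snapshot("scene");print(r.get_state()["clock"]);big(d,(170,120,300,260),3,f"pics/g{i}.png")
a=[cv2.imread(f"pics/g{i}.png") for i in range(2)];cv2.imwrite("pics/g.png",np.hstack(a))
d=r.snapshot("wrist");cv2.imwrite("pics/w5.png",d["color"][:,:,::-1])
E
```

```text
t 4.5 pos [0.5397 0.0069 0.3949] F [ 0.36 -1.13 -0.3 ] open 0.708
shift units [0.88 4.75 0.13]
rot 1 [ 0.    -0.002 -0.012]
4.55
4.6
```

View pics/g.png

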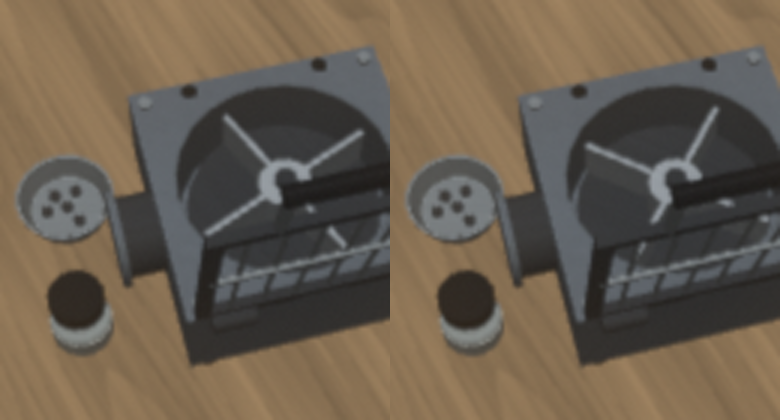

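View pics/w5.png

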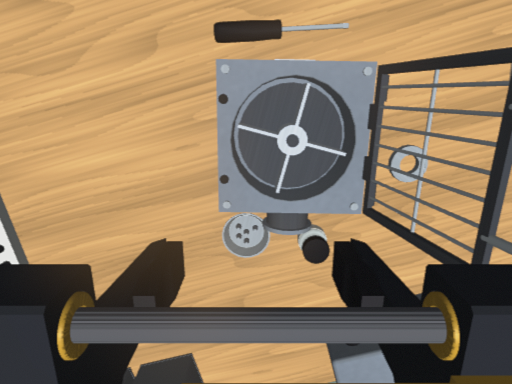

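It is still spinning freely, about 9 rad/s, with the hand well clear. Next is the move over the bar.

Call:
play_rows:
  targets:
    - [[0,0,0],[0.18,0.95,0.1],0]
    - [[0,0,0],[0.18,0.95,0],0]
    - [[0,0,0],[0.18,0.95,0],0]
    - [[0,0,0],[0.18,0.95,0],0]
    - [[0,0,-0.012],[0.18,0.95,0],0]

```text
clock: 5.15
tool_pos: [0.5766, 0.1986, 0.3987]
eef_rot: [0.099, 0.701, -0.099, 0.7]
contact_force: [1.2, -0.2, 0.5]
opening: 1.002
```

Call:
play_rows:
  targets:
    - [[0,0,0],[0,0,0],0]
    - [[0,0,0],[0,0,0],0]

```text
clock: 5.35
tool_pos: [0.5763, 0.198, 0.3985]
eef_rot: [0.098, 0.701, -0.099, 0.7]
contact_force: [-0.7, -1.2, 1.1]
opening: 0.999
```

```bash
python3 - <<'E'
from k import *
togo([.575,.197,.322],1)
for i in range(2):
    d=r.snapshot("top");print(r.get_state()["clock"]);big(d,(120,130,320,290),2,f"pics/g{i}.png")
a=[cv2.imread(f"pics/g{i}.png")for i in range(2)];cv2.imwrite("pics/g6.png",np.hstack(a))
d=r.snapshot("wrist");cv2.imwrite("pics/w6.png",d["color"][:,:,::-1]);print(proj(d,[.575,.197,.318]))
d=r.snapshot("scene");big(d,(150,20,400,300),2,"pics/s6.png")
E
```

```text
t 5.35 pos [0.5763 0.198  0.3985] F [-0.68 -1.16  1.08] open 0.999
shift units [-0.03 -0.03 -1.91]
rot 1 [ 0.001 -0.002 -0.002]
5.4
5.45
[259.02889899 212.33681963]
```

View pics/g6.png

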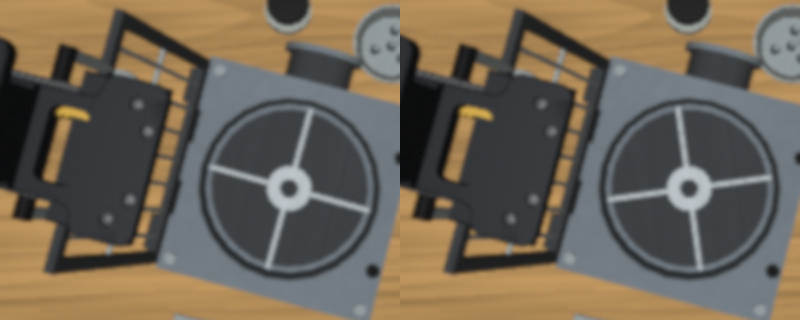

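View pics/w6.png

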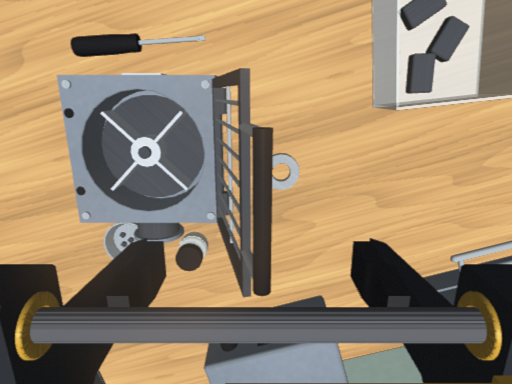

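View pics/s6.png

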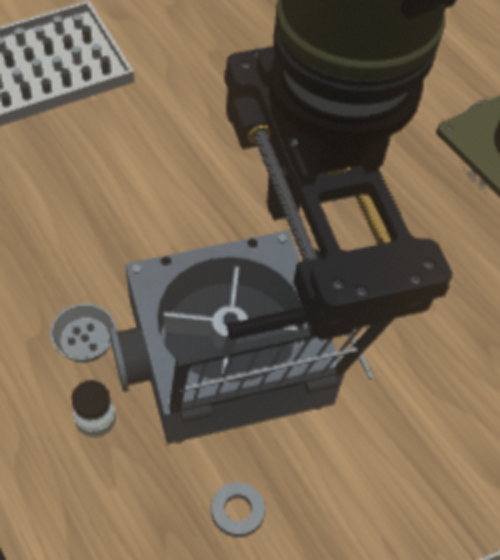

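The bar is centred between the jaws, at (262,211) in the wrist view against a predicted (259,212). The impeller is still turning at about 8 rad/s, well over two turns since the hand came clear. I'll go down and grasp.

Call:
play_rows:
  targets:
    - [[0,0,0],[0,0,-0.6],0]
    - [[0,0,0],[0,0,-0.7],0]
    - [[0,0,0],[0,0,-0.55],0]
    - [[0,0,0],[0,0,0],120]
    - [[0,0,0],[0,0,0],150]
  newtons: 12

```text
clock: 6.05
tool_pos: [0.577, 0.1965, 0.3263]
eef_rot: [0.099, 0.7, -0.099, 0.7]
contact_force: [0.9, 0.5, 0.1]
opening: 0.844
```

Call:
play_rows:
  targets:
    - [[0,0,0],[0,0,0],180]
    - [[0,0,0],[0,0,0],200]
    - [[0,0,0],[0,0,0],230]
    - [[0,0,0],[0,0,0],255]
    - [[0,0,0],[0,0,0],255]

```text
clock: 6.55
tool_pos: [0.5767, 0.1973, 0.326]
eef_rot: [0.099, 0.7, -0.099, 0.7]
contact_force: [0.4, -0.3, 0.4]
opening: 0.386
```

Call:
play_rows:
  targets:
    - [[0,0,0],[0,0,0],255]
    - [[0,0,0],[0,0,0],255]

```text
clock: 6.75
tool_pos: [0.5767, 0.1972, 0.3257]
eef_rot: [0.099, 0.7, -0.099, 0.7]
contact_force: [0.7, 0.5, 0.3]
opening: 0.211
```

```bash
python3 - <<'E'
from k import *
s=togo([.575,.197,.322],1)
d=r.snapshot("wrist");cv2.imwrite("pics/w7.png",d["color"][:,:,::-1])
hinge=H(0,.095,.09);g=s["tool_pos"]+[0,0,-.006];v=g-hinge
print("housing offs",v@X,v@Y,v[2],np.hypot(v@Y,v[2]),np.arctan2(v[2],-(v@Y)))
E
```

```text
t 6.75 pos [0.5767 0.1972 0.3257] F [0.69 0.54 0.26] open 0.211
shift units [-0.04 -0.01 -0.09]
rot 1 [-0. -0. -0.]
housing offs 0.0039030851732372905 0.05625770423367684 0.22973058207961397 0.2365186454135955 1.8109556451830895
```

View pics/w7.png

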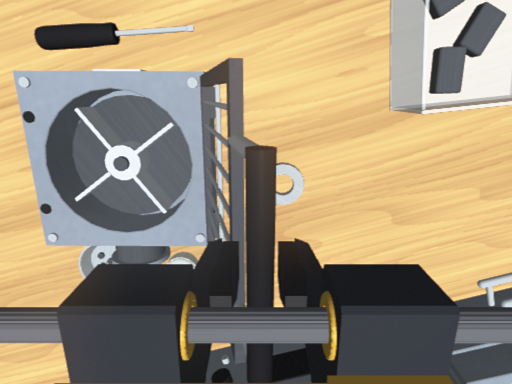

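Call:
play_rows:
  targets:
    - [[0,0,0],[0,0,0],255]
    - [[0,0,0],[0,0,0],255]
    - [[0,0,0],[0,0,0],255]

```text
clock: 7.1
tool_pos: [0.5767, 0.1974, 0.3258]
eef_rot: [0.099, 0.7, -0.099, 0.7]
contact_force: [-0.7, 0.1, 0.7]
opening: 0.123
```

```bash
python3 - <<'E'
from k import *
# arc waypoints from angle 1.805, radius .235, in world shift units per 0.1 rad-ish
a=np.linspace(1.805,0,19)
P=np.array([H(0,.095-.235*np.cos(t),.09+.235*np.sin(t)) for t in a])
for t,d in zip(a[1:],np.diff(P,axis=0)/.04):print(round(t,2),np.round(d,2))
print(P[0],P[-1])
E
```

```text
1.7 [-0.16 -0.56  0.11]
1.6 [-0.16 -0.56  0.05]
1.5 [-0.16 -0.57 -0.01]
1.4 [-0.16 -0.56 -0.07]
1.3 [-0.16 -0.55 -0.13]
1.2 [-0.16 -0.54 -0.18]
1.1 [-0.15 -0.52 -0.24]
1.0 [-0.14 -0.49 -0.29]
0.9 [-0.13 -0.46 -0.34]
0.8 [-0.12 -0.43 -0.39]
0.7 [-0.11 -0.39 -0.43]
0.6 [-0.1  -0.34 -0.47]
0.5 [-0.09 -0.3  -0.5 ]
0.4 [-0.07 -0.25 -0.53]
0.3 [-0.06 -0.19 -0.55]
0.2 [-0.04 -0.14 -0.57]
0.1 [-0.02 -0.08 -0.58]
0.0 [-0.01 -0.03 -0.59]
[0.57246884 0.19667108 0.31858437] [ 0.49217568 -0.081509    0.09      ]
```

The bar is gripped: the opening is 0.123, near the 12 mm bar. I'll swing the guard at about 0.5 rad/s.

Call:
play_rows:
  targets:
    - [[0,0,0],[-0.08,-0.28,0.06],255]
    - [[0,0,0],[-0.08,-0.28,0.05],255]
    - [[0,0,0],[-0.08,-0.28,0.03],255]
    - [[0,0,0],[-0.08,-0.28,0.02],255]
    - [[0,0,0],[-0.08,-0.28,0],255]

```text
clock: 7.6
tool_pos: [0.5599, 0.14, 0.3321]
eef_rot: [0.099, 0.7, -0.099, 0.7]
contact_force: [0.1, 1.7, -3.5]
opening: 0.121
```

Call:
play_rows:
  targets:
    - [[0,0,0],[-0.08,-0.28,-0.01],255]
    - [[0,0,0],[-0.08,-0.28,-0.03],255]
    - [[0,0,0],[-0.08,-0.28,-0.04],255]
    - [[0,0,0],[-0.08,-0.28,-0.06],255]
    - [[0,0,0],[-0.08,-0.28,-0.07],255]

```text
clock: 8.1
tool_pos: [0.544, 0.0846, 0.3234]
eef_rot: [0.099, 0.701, -0.099, 0.7]
contact_force: [-1.8, 1.6, -2.5]
opening: 0.129
```

```bash
cat >> k.py <<'E'
def ang(s):
    hinge=H(0,.095,.09);g=s["tool_pos"]+np.array([0,0,-.006]);v=g-hinge
    t=np.arctan2(v[2],-(v@Y));print("x",round(v@X,4),"radius",np.hypot(v@Y,v[2]).round(4),"angle",t.round(3));return t
def arc(t0,n,dt):
    a=t0-dt*np.arange(n+1)
    P=np.array([H(0,.095-.235*np.cos(t),.09+.235*np.sin(t)) for t in a])
    print(np.round(np.diff(P,axis=0)/.04,2).tolist())
E
python3 - <<'E'
from k import *
s=togo(H(0,0,.3),1);arc(ang(s),10,.05)
d=r.snapshot("wrist");cv2.imwrite("pics/w8.png",d["color"][:,:,::-1])
E
```

```text
t 8.1 pos [0.544  0.0846 0.3234] F [-1.76  1.56 -2.51] open 0.129
shift units [-0.32 -0.79 -0.59]
rot 1 [-0.    -0.001 -0.001]
x 0.0037 radius 0.2355 angle 1.308
[[-0.08, -0.27, -0.08], [-0.08, -0.27, -0.1], [-0.08, -0.26, -0.11], [-0.07, -0.26, -0.12], [-0.07, -0.25, -0.14], [-0.07, -0.24, -0.15], [-0.07, -0.23, -0.16], [-0.07, -0.23, -0.17], [-0.06, -0.22, -0.19], [-0.06, -0.21, -0.2]]
```

View pics/w8.png

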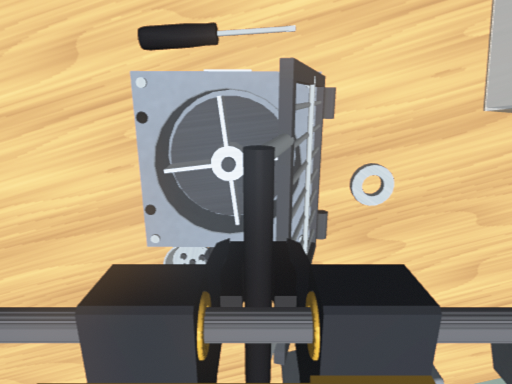

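The bar at (258,250) is held between the pads and the guard is following at about 1.3 rad, with low forces.

Call:
play_rows:
  targets:
    - [[0,0,0],[-0.08,-0.27,-0.08],255]
    - [[0,0,0],[-0.08,-0.27,-0.1],255]
    - [[0,0,0],[-0.08,-0.26,-0.11],255]
    - [[0,0,0],[-0.07,-0.26,-0.12],255]
    - [[0,0,0],[-0.07,-0.25,-0.14],255]

```text
clock: 8.65
tool_pos: [0.529, 0.0323, 0.301]
eef_rot: [0.099, 0.7, -0.099, 0.7]
contact_force: [-1.7, 5.5, -5.1]
opening: 0.123
```

Call:
play_rows:
  targets:
    - [[0,0,0],[-0.07,-0.24,-0.15],255]
    - [[0,0,0],[-0.07,-0.23,-0.16],255]
    - [[0,0,0],[-0.07,-0.23,-0.17],255]
    - [[0,0,0],[-0.06,-0.22,-0.19],255]
    - [[0,0,0],[-0.06,-0.21,-0.2],255]

```text
clock: 9.15
tool_pos: [0.5158, -0.0134, 0.2664]
eef_rot: [0.099, 0.7, -0.099, 0.7]
contact_force: [-2.9, 3.7, -1.6]
opening: 0.13
```

```bash
python3 - <<'E'
from k import *
s=togo(H(0,0,.3),1);arc(ang(s),10,.05)
E
```

```text
t 9.15 pos [ 0.5158 -0.0134  0.2664] F [-2.92  3.74 -1.62] open 0.13
shift units [0.38 1.66 0.84]
rot 1 [ 0.001 -0.001 -0.   ]
x 0.0038 radius 0.2358 angle 0.807
[[-0.06, -0.2, -0.21], [-0.05, -0.19, -0.22], [-0.05, -0.18, -0.23], [-0.05, -0.17, -0.24], [-0.04, -0.16, -0.25], [-0.04, -0.14, -0.25], [-0.04, -0.13, -0.26], [-0.03, -0.12, -0.27], [-0.03, -0.11, -0.27], [-0.03, -0.09, -0.28]]
```

Call:
play_rows:
  targets:
    - [[0,0,0],[-0.06,-0.2,-0.21],255]
    - [[0,0,0],[-0.05,-0.19,-0.22],255]
    - [[0,0,0],[-0.05,-0.18,-0.23],255]
    - [[0,0,0],[-0.05,-0.17,-0.24],255]
    - [[0,0,0],[-0.04,-0.16,-0.25],255]

```text
clock: 9.65
tool_pos: [0.5056, -0.0493, 0.2201]
eef_rot: [0.099, 0.701, -0.099, 0.7]
contact_force: [-4.7, 2.9, -1.7]
opening: 0.128
```

Call:
play_rows:
  targets:
    - [[0,0,0],[-0.04,-0.14,-0.25],255]
    - [[0,0,0],[-0.04,-0.13,-0.26],255]
    - [[0,0,0],[-0.03,-0.12,-0.27],255]
    - [[0,0,0],[-0.03,-0.11,-0.27],255]
    - [[0,0,0],[-0.03,-0.09,-0.28],255]

```text
clock: 10.15
tool_pos: [0.4991, -0.0723, 0.1667]
eef_rot: [0.099, 0.7, -0.099, 0.7]
contact_force: [-3.4, 2.7, -1.8]
opening: 0.13
```

```bash
python3 - <<'E'
from k import *
s=togo(H(0,0,.3),1);arc(ang(s),12,.025)
d=r.snapshot("wrist");cv2.imwrite("pics/w9.png",d["color"][:,:,::-1])
E
```

```text
t 10.15 pos [ 0.4991 -0.0723  0.1667] F [-3.4   2.69 -1.8 ] open 0.13
shift units [0.8  3.13 3.33]
rot 1 [-0.    -0.001 -0.001]
x 0.0041 radius 0.2351 angle 0.306
[[-0.01, -0.04, -0.14], [-0.01, -0.04, -0.14], [-0.01, -0.03, -0.14], [-0.01, -0.03, -0.14], [-0.01, -0.03, -0.14], [-0.01, -0.02, -0.14], [-0.01, -0.02, -0.15], [-0.0, -0.02, -0.15], [-0.0, -0.01, -0.15], [-0.0, -0.01, -0.15], [-0.0, -0.01, -0.15], [-0.0, -0.0, -0.15]]
```

View pics/w9.png

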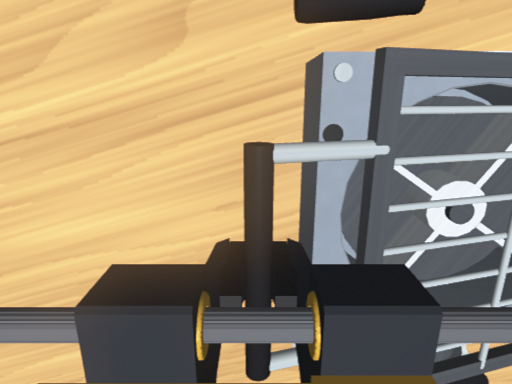

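The bar is still held and the frame is nearing the housing, at about 0.31 rad. I'll slow down.

Call:
play_rows:
  targets:
    - [[0,0,0],[-0.01,-0.04,-0.14],255]
    - [[0,0,0],[-0.01,-0.04,-0.14],255]
    - [[0,0,0],[-0.01,-0.03,-0.14],255]
    - [[0,0,0],[-0.01,-0.03,-0.14],255]
    - [[0,0,0],[-0.01,-0.03,-0.14],255]

```text
clock: 10.7
tool_pos: [0.4973, -0.0784, 0.1394]
eef_rot: [0.099, 0.7, -0.098, 0.7]
contact_force: [-4.6, 4.1, -1.6]
opening: 0.127
```

Call:
play_rows:
  targets:
    - [[0,0,0],[-0.01,-0.02,-0.14],255]
    - [[0,0,0],[-0.01,-0.02,-0.14],255]
    - [[0,0,0],[0,-0.02,-0.14],255]
    - [[0,0,0],[0,-0.01,-0.1],255]
    - [[0,0,0],[0,0,0],255]

```text
clock: 11.2
tool_pos: [0.4966, -0.0808, 0.1184]
eef_rot: [0.099, 0.7, -0.098, 0.7]
contact_force: [-4.3, 3.5, -2.3]
opening: 0.133
```

```bash
python3 - <<'E'
from k import *
s=togo(H(0,-.14,.096),1);ang(s)
E
```

```text
t 11.2 pos [ 0.4966 -0.0808  0.1184] F [-4.3   3.45 -2.31] open 0.133
shift units [-0.11 -0.02 -0.56]
rot 1 [-0.001 -0.    -0.002]
x 0.0041 radius 0.2342 angle 0.096
```

Call:
play_rows:
  targets:
    - [[0,0,0],[0,0,-0.07],255]
    - [[0,0,0],[0,0,-0.07],255]
    - [[0,0,0],[0,0,-0.07],255]
    - [[0,0,0],[0,0,-0.07],255]
    - [[0,0,0],[0,0,-0.05],255]

```text
clock: 11.7
tool_pos: [0.4965, -0.0813, 0.1055]
eef_rot: [0.099, 0.7, -0.098, 0.7]
contact_force: [-4.8, 3.6, -0.9]
opening: 0.129
```

Call:
play_rows:
  targets:
    - [[0,0,0],[0,0,-0.05],255]
    - [[0,0,0],[0,0,-0.05],255]
    - [[0,0,0],[0,0,-0.03],255]
    - [[0,0,0],[0,0,0],255]

```text
clock: 12.1
tool_pos: [0.4969, -0.0814, 0.1017]
eef_rot: [0.099, 0.7, -0.099, 0.701]
contact_force: [-5.3, 2.9, 12.2]
opening: 0.131
```

```bash
python3 - <<'E'
from k import *
s=togo(H(0,-.14,.096),1);ang(s)
d=r.snapshot("scene");big(d,(170,100,360,270),4,"pics/s10.png")
E
```

```text
t 12.1 pos [ 0.4969 -0.0814  0.1017] F [-5.32  2.94 12.21] open 0.131
shift units [-0.12 -0.   -0.14]
rot 1 [ 0.     0.001 -0.001]
x 0.0046 radius 0.2337 angle 0.024
```

View pics/s10.png

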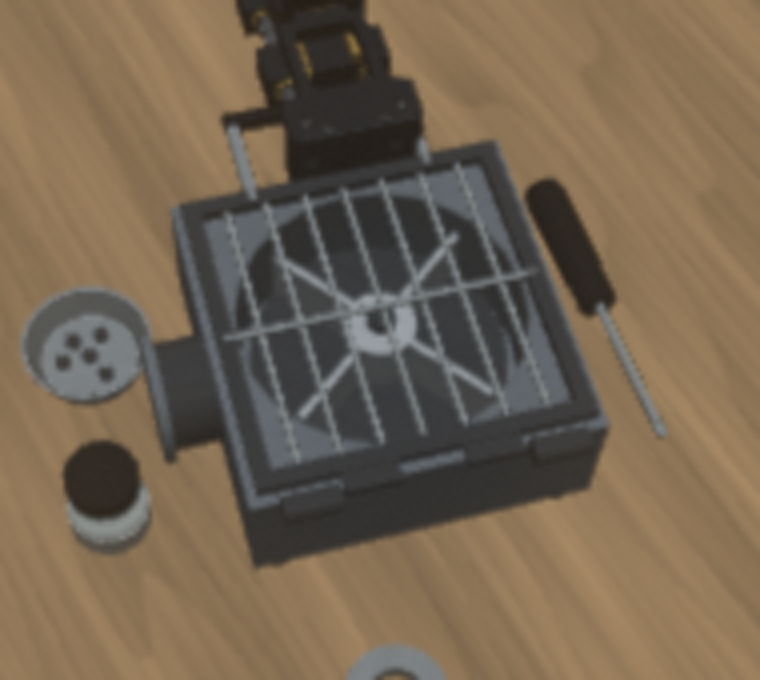

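The frame lies flush on the housing all round and the upward force rose to 12 N, so it is on the stops. I'll ease off slightly and open the jaws.

Call:
play_rows:
  targets:
    - [[0,0,0],[0,0,0.02],255]
    - [[0,0,0],[0,0,0],200]
    - [[0,0,0],[0,0,0],170]
    - [[0,0,0],[0,0,0],150]
    - [[0,0,0],[0,0,0],150]

```text
clock: 12.65
tool_pos: [0.4976, -0.0819, 0.1014]
eef_rot: [0.099, 0.7, -0.099, 0.701]
contact_force: [0.8, 0.0, 0.6]
opening: 0.41
```

```bash
python3 - <<'E'
from k import *
s=togo(H(0,-.14,.25),1);ang(s)
d=r.snapshot("wrist");cv2.imwrite("pics/w11.png",d["color"][:,:,::-1])
E
```

```text
t 12.65 pos [ 0.4976 -0.0819  0.1014] F [0.79 0.   0.58] open 0.41
shift units [-0.14  0.01  3.71]
rot 1 [0.    0.002 0.   ]
x 0.0053 radius 0.234 angle 0.023
```

View pics/w11.png

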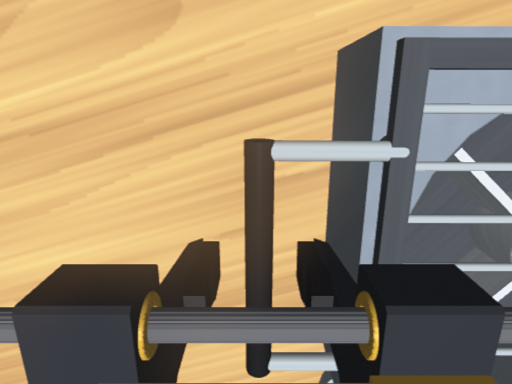

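The jaws are clear of the bar (x 258) on both sides and the force is zero. I'll lift straight up and away.

Call:
play_rows:
  targets:
    - [[0,0,0],[0,0,0.3],150]
    - [[0,0,0],[0,0,0.5],150]
    - [[0,0,0],[0,0,0.8],150]
    - [[0,0,0],[0,0,1],150]
    - [[0,0,0],[0,0,1],150]

```text
clock: 13.2
tool_pos: [0.4963, -0.0816, 0.2475]
eef_rot: [0.099, 0.7, -0.099, 0.7]
contact_force: [0.9, -0.1, -0.0]
opening: 0.412
```

Call:
play_rows:
  targets:
    - [[0,0,0],[0,-0.8,0],150]
    - [[0,0,0],[0,-1,0],150]
    - [[0,0,0],[0,-1,0],150]
    - [[0,0,0],[0,-0.5,0],150]
    - [[0,0,0],[0,0,0],150]

```text
clock: 13.7
tool_pos: [0.4958, -0.2177, 0.2459]
eef_rot: [0.1, 0.7, -0.102, 0.7]
contact_force: [0.1, 0.4, -0.0]
opening: 0.409
```

```bash
python3 - <<'E'
from k import *
s=togo(H(0,-.14,.25),1)
d=r.snapshot("top");big(d,(180,110,345,310),3,"pics/t12.png")
d=r.snapshot("scene");big(d,(170,80,360,300),3,"pics/s12.png")
a=cv2.imread("pics/t12.png");b=cv2.imread("pics/s12.png");cv2.imwrite("pics/e12.png",cv2.resize(np.hstack([a,b[:600]]),None,fx=.74,fy=.74))
T=lambda n:r.snapshot(n)
t=T("top");sc=T("scene")
for z in(.075,.090):print("closed bar would be at top/scene px",proj(t,H(0,-.14,z)).round(1),proj(sc,H(0,-.14,z)).round(1))
E
```

```text
t 13.7 pos [ 0.4958 -0.2177  0.2459] F [ 0.14  0.41 -0.  ] open 0.409
shift units [-0.09  3.41  0.1 ]
rot 1 [0.002 0.    0.006]
closed bar would be at top/scene px [342.4 244.4] [249.4 129.7]
closed bar would be at top/scene px [344. 245.] [249.4 125.5]
```

View pics/e12.png

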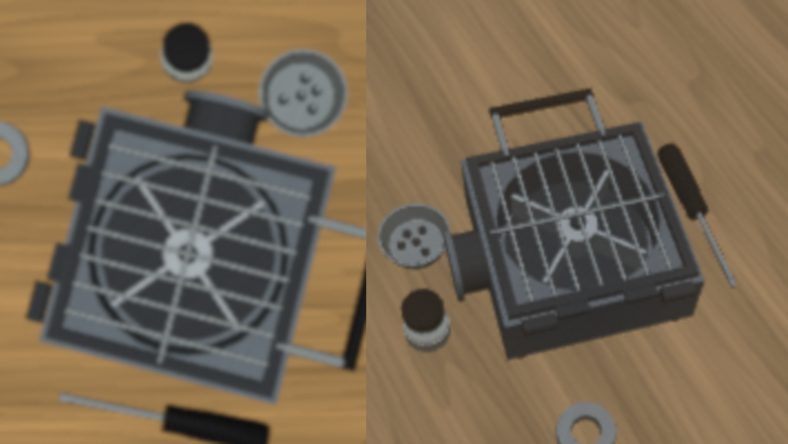

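The guard lies closed: the bar is at scene (249,126), against (249,125.5) predicted for closed. The jar, dish, flange and screwdriver look unmoved. I'll hand the job in.

```bash
python3 -c "
from plant import r
print(r.get_state()['clock'],r.finish_job())"
```

```text
the job is handed in; nothing more can be done
13.9 None
```

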